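# Refit the cone burr of a hand mill and rock it free

### The job

Take the clean steel cone burr out of its wooden drying stand by its flat black grip and set it in the steel cup of the hand mill; press only lightly and turn it until the cross under it finds the hidden slots and the cone drops fully home in its cup. Then check that it rocks free: with the cone home, turn it anticlockwise (seen from above) until the red pointer of the drive wheel reaches the white mark on that side, then clockwise until the pointer reaches the other white mark. Let go, with the cone left fully home and upright, and leave the other things on the worktop where they are.

Things in the scene. Friction and masses are not known exactly. Their poses are not given: they have to be found in the camera images.
- cone: Steel cone burr, loose, 84 mm high, about 0.2 kg. Origin on its axis at the underside of its key; z up the axis. Key: two crossed bars, 26 x 4 mm, along x and y, z 0 to 8 mm. Cone: radius 15 mm at z = 8 widening (20 degrees from the axis) to 25.6 mm at z = 37; flat top at z = 39. It starts upright on its key in the wooden stand, origin 12 mm above the worktop.
- cone_grip (a point): Middle of the cone's flat black grip, 62 mm above the cone's origin. The grip is 14 mm thick along the cone's y, 34 mm wide along x and reaches from 39 to 84 mm above the origin; a brass dot marks its top. Axes as cone.
- stand: Round wooden drying stand, fixed, 68 mm across, 28 mm high, with a round pocket 41 mm wide and 16 mm deep; origin at the centre of its underside. Lift the cone straight up out of it.
- mill: Hand mill, fixed. Origin on the cup's axis at worktop height; z up, front to -x. Foot 150 x 125 mm, 14 mm thick; wheel of 92 mm diameter just above it; grey column at the back (x 55 to 77 mm, 83 mm high). With its key over no slot, the cone's origin rides 45 mm above this origin, with 2 mm side play; fully home it is at 40 mm. A push of more than 20 to 25 N damages it.
- cup_mouth (a point): Centre of the mouth of the mill's steel cup, on its axis, 70 mm above the worktop; inner diameter there 46 mm, outer about 66 mm. The 20 degree taper inside matches the cone. Below it, fixed to the drive wheel, a coupling with crossed slots 6.6 mm wide takes the key: the slots repeat every 90 degrees, at an angle that differs each time and is not measured. Axes as mill.
- wheel (a joint): Turn of the drive wheel, rad, anticlockwise from above positive, range -0.8 to 0.8. At 0 its red pointer is at the brass mark on the front of the foot; white marks at +0.35 and -0.35. Starts within 0.08 of 0, friction 0.12 N m, stays where left. The key drops in within about 6 degrees either way of the slots; a cone that is home turns the wheel after up to 14 degrees of play.
- glass_1: Drinking glass, 81 mm across, 93 mm high, bystander; origin at the centre of its underside.
- shaker: Salt shaker, 44 mm across, 90 mm high, bystander; origin at the centre of its underside.
- timer: Red and white kitchen timer, 63 mm across, 48 mm high, bystander; origin at the centre of its underside.
- lime_1: Lime, 60 x 48 x 48 mm, bystander; origin under its centre.
- spoon: Slotted spoon with a red handle, 310 x 66 x 22 mm, bystander; origin under its middle, long axis x.

How it is judged:
By the outcome, as a careful person would: the job done as asked, in the order asked, and still so for the second after the job is handed in, with the robot touching nothing.
It also fails if it takes over 67 s, if anything falls off the work surface, if the arm or the gripper's body presses on something with over 40 N, if the wrist force passes 120 N, or if a joint passes its speed limit or range.

### The arm

A 6-joint arm with a two-finger parallel gripper is mounted at the origin on a cart in front of the work surface, level with it; the furniture and walls round the work are solid. World frame = base frame: x ahead of the robot, y to its left, z up, the work surface at z = 0. Lengths are in m, angles in degrees, forces in N, time in s.
With the tool pointing down it reaches from about 0.275 to 0.825 m from the base axis. Payload 4.9 kg.
Tool frame: the origin (TCP) lies midway between the tips of the shut fingers; the grasp point (between the pads) lies 19 mm behind it (robot.hold_point_z is the distance from the TCP to the grasp point, in m); z points along the fingers, y is the direction in which the jaws open and shut (so a half turn about z gives the same grasp; the last joint's range is limited). The gripper opens to 85 mm and grips with 20 to 120 N. Pads are 22 mm wide; open, the fingers measure 114 mm over their backs; the gripper's body (76 mm by 85 mm) begins 54 mm behind the grasp point. The pads swing forward as they close: fully open they stand 13 mm farther back than shut.
Start: joints at [-84.695, 18.69, -11.035, 60.275, 0, 82.311], TCP at [0.124, -0.536, 0.231] pointing down, gripper open.
Joint ranges: [-152.03, 152.03], [-55.5, 102.48], [-74.3, 77.21], [-110.64, 120.58], [-84.22, 78.4], [-180, 180]. Speed limits (degrees/s): [147.25, 147.25, 180, 180, 180, 180].

### API

Orientations are given as [roll, pitch, yaw] about the fixed x, y, z axes, in that order (R = Rz(yaw) Ry(pitch) Rx(roll)).
In Python, from station import robot gives the robot as it stands.
- The arm moves only by the tool send_rows, never from a script. Its argument "deltas" is a list of rows, each a list of 7 numbers: the shift along the world's x, y, z in m, then the turn, a rotation vector about the world's x, y, z in rad, then the closure in counts, from 0 (fully open) to 255 (shut). A call has 1 to 20 rows; each row shifts and turns the commanded pose from where the row before left it; what a row does not reach is not made up. A row lasts 1/8 s, in which the tool goes at most 62.5 mm and 10.7 degrees, less where a joint would pass 70% of its speed; a pose out of reach is approached as far as the arm can. A call is refused whole if a number of a shift passes 0.0625 or a number of a turn 0.188, either way. A call with a gripper value outside its range is refused whole. The fingers move at their own pace and stop on an object; "newtons" is the grip in N (left out, the last holds). Time passes only in rows, so rows that do not move let the fingers close. It gives the time, the measured TCP pose, the force and the opening at its end, in the units of the state.
- robot.get_obs(): the state, without advancing time (a new reading comes with each control period).
- robot.capture(name): name is "side" or "top" or "wrist"; returns the picture (384x512x3 uint8, red, green, blue); there is no depth.
- robot.calibration(name): a dict with "camera_matrix" (3x3 intrinsics, pixels), "rvec" (rotation vector, rad) and "tvec" (3), from world to camera coordinates, as OpenCV has them. Camera axes: x right, y down, z forward; pixel columns grow to the right and rows downward; lengths in m; the calibration is good to about 2 mm. The wrist camera is an equidistant fisheye: a pixel r from the principal point sees the ray r / f radians off the axis. A picture is of the moment at which its call begins: read the wrist's pose just before it. calibration takes no time and is no camera call; for the wrist camera it gives the pose at the moment of the call.
- robot.close_job(): hands the job in, once; it reports no verdict.
The state is a dict: "t": time; "joints": joint angles; "joint_velocities": joint speeds; "joint_torque": joint torques, N m; "position": TCP position; "tool_rot": TCP orientation; "force": force on the tool from outside, world axes, zero at the start; "torque": the same for the moment, N m; "finger_gap": opening from 0.0 (shut) to 1.0 (fully open).
Only numpy, scipy, OpenCV 4.12 (cv2) and the standard library are available. Lean on these libraries where they do the work, as an engineer would, in place of code of your own. Each camera call takes 0.05 s, during which the arm holds its last target.

## Working session

There is one attempt and no reset: what is moved stays moved. The work goes in short steps, Python scripts to look and compute and a tool call to move; the robot and the scene stay as the last step left them, time stands still between calls to the robot, and variables do not carry over. Pictures are saved under pics/ and viewed, and the job is handed in when it is done.

Besides the shell and the picture viewer there is one more tool, called after "Request:" by a JSON object that holds its "api" and its "payload". send_rows: Moves the arm, as the interface text tells. Its arguments: {"type":"object","properties":{"deltas":{"type":"array","items":{"type":"array","items":{"type":"number"}}},"newtons":{"type":"number"}},"required":["deltas"]}

```bash
mkdir -p pics; ls; python3 - <<'E'
from station import robot
import cv2
o=robot.get_obs(); print(o)
for n in ["side","top","wrist"]:
    c=robot.calibration(n); print(n,c)
    im=robot.capture(n); cv2.imwrite(f"pics/{n}0.png",cv2.cvtColor(im,cv2.COLOR_RGB2BGR))
print(robot.hold_point_z)
E
```

```text
pics
{'t': 0.0, 'joints': array([-8.46951166e+01,  1.87313423e+01, -1.10916500e+01,  6.02755101e+01,
        1.12723109e-04,  8.23110834e+01]), 'joint_velocities': array([-0.05687214, -0.05493886,  0.04781416, -0.00895599, -0.00706552,
        0.0431775 ]), 'joint_torque': array([-1.59915013e-03, -4.43400013e+01,  2.62440509e+01,  1.53905503e-02,
       -2.04622133e-04,  5.12071153e-06]), 'position': array([ 0.12362404, -0.53532736,  0.23051215]), 'tool_rot': array([-1.79902398e+02, -1.32907832e-02,  1.29937886e+01]), 'force': array([ 0.38259563, -0.1814414 , -0.04820436]), 'torque': array([0.0399447 , 0.00941121, 0.03860002]), 'finger_gap': 0.9960885667559742}
side {'camera_matrix': array([[425.87954223,   0.        , 259.03862538],
       [  0.        , 425.87954223, 193.62111525],
       [  0.        ,   0.        ,   1.        ]]), 'rvec': array([ 2.40106654,  0.27525304, -0.1303224 ]), 'tvec': array([-0.60356219,  0.19789038,  1.15140447])}
top {'camera_matrix': array([[418.86343606,   0.        , 261.48813142],
       [  0.        , 418.86343606, 191.91089961],
       [  0.        ,   0.        ,   1.        ]]), 'rvec': array([ 2.19816076, -1.95322936,  0.25414155]), 'tvec': array([0.24128558, 0.58864127, 0.85294823])}
wrist {'camera_matrix': array([[297.31863964,   0.        , 253.93139206],
       [  0.        , 297.31863964, 193.72851913],
       [  0.        ,   0.        ,   1.        ]]), 'rvec': array([-2.28737721,  1.81962258,  0.24304727]), 'tvec': array([-0.54936205, -0.03391123,  0.37687318])}
0.0187
```

View pics/side0.png

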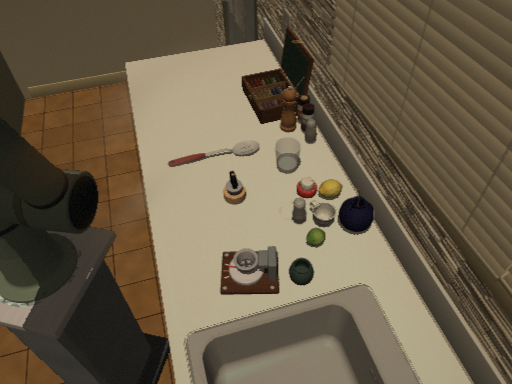

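View pics/top0.png

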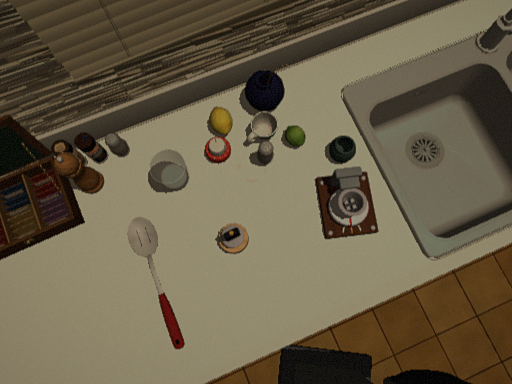

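View pics/wrist0.png

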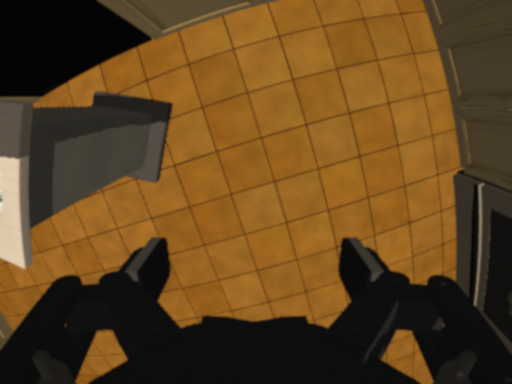

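Top view: stand with the cone is near (233,238), mill cup near (349,205), and glass, spoon, shaker, lime and timer sit away from both. I'll zoom in on the stand and mill and measure.

```bash
cat > h.py <<'E'
import numpy as np, cv2
from station import robot
def pose(n,c=None):
    c=c or robot.calibration(n); R=cv2.Rodrigues(c["rvec"])[0]; return c["camera_matrix"],R,np.array(c["tvec"]).ravel()
def ray(n,uv,c=None):
    K,R,t=pose(n,c); x=(uv[0]-K[0,2])/K[0,0]; y=(uv[1]-K[1,2])/K[1,1]
    if n=="wrist":
        r=np.hypot(x,y); s=np.sin(r)/r if r>1e-9 else 1; d=np.array([x*s,y*s,np.cos(r)])
    else: d=np.array([x,y,1.])
    return -R.T@t, R.T@d
def onz(n,uv,z,c=None):
    o,d=ray(n,uv,c); return o+d*(z-o[2])/d[2]
def proj(n,P,c=None):
    K,R,t=pose(n,c); p=R@np.array(P,float)+t
    if n=="wrist":
        h=np.hypot(p[0],p[1]); th=np.arctan2(h,p[2]); q=p[:2]/max(h,1e-9)*th
    else: q=p[:2]/p[2]
    return q*K[0,0]+K[:2,2]
def crop(src,u0,v0,w,h,s,out):
    im=cv2.imread(src)[v0:v0+h,u0:u0+w]; cv2.imwrite(out,cv2.resize(im,None,fx=s,fy=s,interpolation=cv2.INTER_CUBIC))
E
python3 - <<'E'
from h import *
crop("pics/top0.png",200,200,70,70,8,"pics/a.png")
crop("pics/top0.png",305,155,85,90,6,"pics/b.png")
crop("pics/side0.png",205,160,60,50,8,"pics/c.png")
print(onz("top",(233,238),0.03),onz("top",(349,205),0.07))
print(onz("side",(234,192),0.03),onz("side",(247,260),0.07))
E
```

```text
[0.45335372 0.36152842 0.03      ] [0.55073838 0.11310529 0.07      ]
[0.4593284  0.35313523 0.03      ] [0.56593356 0.10438621 0.07      ]
```

View pics/a.png

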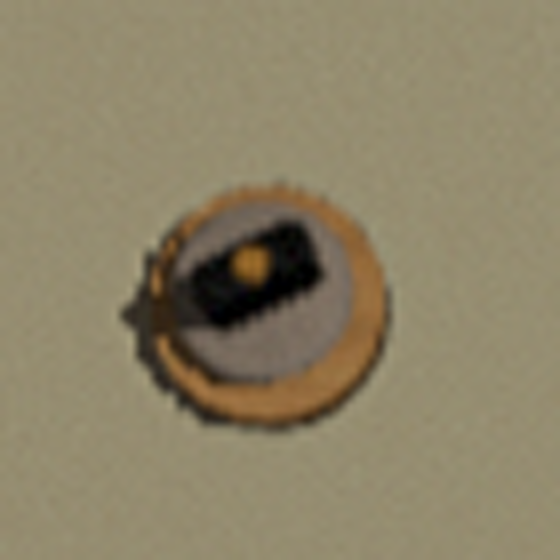

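View pics/b.png

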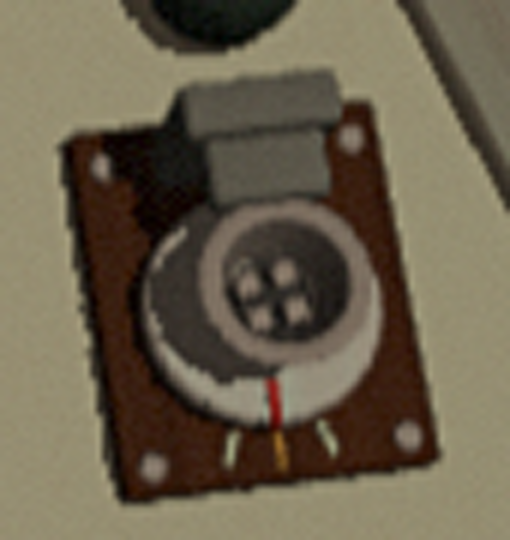

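View pics/c.png

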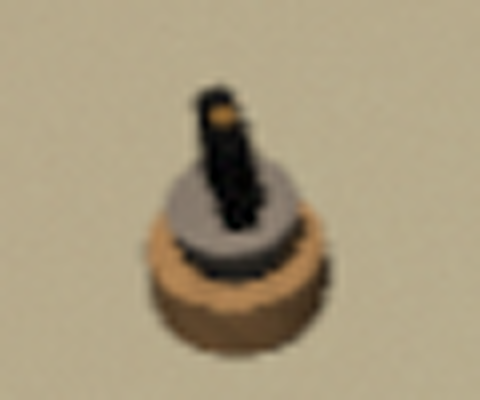

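```bash
python3 - <<'E'
from h import *
def cz(x,y,u0,v0,s): return ((x+.5)/s-.5+u0,(y+.5)/s-.5+v0)
def tri(a,b):
    o1,d1=ray("top",a);o2,d2=ray("side",b); d1/=np.linalg.norm(d1);d2/=np.linalg.norm(d2)
    A=np.array([d1,-d2]).T; s=np.linalg.lstsq(A,o2-o1,rcond=None)[0]
    p,q=o1+s[0]*d1,o2+s[1]*d2; return (p+q)/2,np.linalg.norm(p-q)
dt=cz(251,264,200,200,8); ds=cz(222,116,205,160,8)
print("dot",onz("top",dt,.096),onz("side",ds,.096),tri(dt,ds))
# grip top face corners, edges in crop a (front long edge at top face): (215,328)-(325,275) ; back (190,265)-(298,220)
for a,b in [((215,328),(322,277)),((188,266),(298,220))]:
    p=onz("top",cz(*a,200,200,8),.096);q=onz("top",cz(*b,200,200,8),.096);d=q-p;print("edge",p,q,np.degrees(np.arctan2(d[1],d[0])),np.linalg.norm(d))
# brass dot by mask
im=cv2.imread("pics/top0.png"); 
# cone disc centre at z=.051, stand rim at z=.028
print("stand top",onz("top",cz(270,305,200,200,8),.028))
print("side stand", onz("side",cz(238,252,205,160,8),.028))
# mill foot corners
C=[(65,140),(368,103),(437,460),(122,500)]
P=[onz("top",cz(*c,305,155,6),.014) for c in C]
for i in range(4):
    d=P[(i+1)%4]-P[i]; print("foot",P[i],np.linalg.norm(d),np.degrees(np.arctan2(d[1],d[0])))
print("centre",np.mean(P,0))
print("screws", np.mean([onz("top",cz(*c,305,155,6),.014) for c in [(102,166),(350,137),(408,434),(153,467)]],0))
print("cup",onz("top",cz(279,279,305,155,6),.07))
for nm,c,z in [("whiteL",(232,450),.014),("brass",(280,450),.014),("whiteR",(328,438),.014),("red",(274,402),.03)]: print(nm,onz("top",cz(*c,305,155,6),z))
for c in [(247,275),(286,272),(301,305),(263,316)]: print("block",onz("top",cz(*c,305,155,6),.05))
crop("pics/side0.png",212,235,76,65,8,"pics/d.png")
E
```

```text
dot [0.45510081 0.36191948 0.096     ] [0.45564451 0.36329887 0.096     ] (array([0.4554737 , 0.36213255, 0.09685434]), np.float64(0.001142324061324548))
edge [0.43718703 0.36901178 0.096     ] [0.45387814 0.34285214 0.096     ] -57.4601602493779 0.031030948941822824
edge [0.4526166  0.37836232 0.096     ] [0.46821254 0.35114932 0.096     ] -60.18272045529801 0.0313652801451684
stand top [0.45442143 0.36108642 0.028     ]
side stand [0.45860774 0.35871249 0.028     ]
foot [0.62179068 0.18663155 0.014     ] 0.12275363860627421 -76.00117191236087
foot [0.65148503 0.06752361 0.014     ] 0.14516829440890253 -166.33816069742664
foot [0.51042404 0.03323617 0.014     ] 0.12307386557660147 103.98944092894297
foot [0.48067178 0.1526597  0.014     ] 0.1451503676254355 13.53539076433303
centre [0.56609288 0.11001276 0.014     ]
screws [0.56582513 0.10791496 0.014     ]
cup [0.56018952 0.10908875 0.07      ]
whiteL [0.50500916 0.11202709 0.014     ]
brass [0.5071898  0.09362428 0.014     ]
whiteR [0.51405405 0.07549401 0.014     ]
red [0.52231278 0.10022595 0.03      ]
block [0.565586   0.11736079 0.05      ]
block [0.56849113 0.10278092 0.05      ]
block [0.55636512 0.09635962 0.05      ]
block [0.5504332  0.11031689 0.05      ]
```

View pics/d.png

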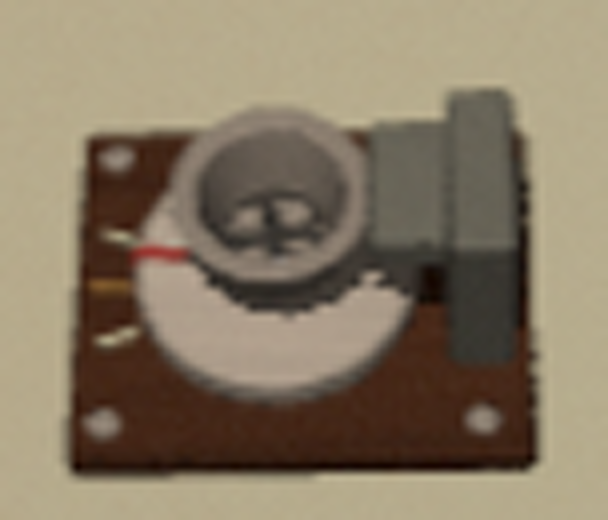

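Request:
{"api": "send_rows", "payload": {"deltas": [[0.03, 0.036, 0.005, 0, 0, 0.1, 0], [0.03, 0.036, 0.005, 0, 0, 0.1, 0], [0.03, 0.036, 0.005, 0, 0, 0.1, 0], [0.03, 0.036, 0.005, 0, 0, 0.1, 0], [0.03, 0.036, 0.005, 0, 0, 0.1, 0], [0.03, 0.036, 0.005, 0, 0, 0.1, 0], [0.03, 0.036, 0, 0, 0, 0.1, 0], [0.03, 0.036, 0, 0, 0, 0.1, 0], [0.01, 0.04, 0, 0, 0, 0.1, 0], [0.01, 0.04, 0, 0, 0, 0.1, 0], [0.01, 0.04, 0, 0, 0, 0.1, 0], [0.01, 0.04, 0, 0, 0, 0.1, 0], [0.01, 0.04, 0, 0, 0, 0.1, 0], [0.01, 0.04, 0, 0, 0, 0.1, 0], [0.01, 0.04, 0, 0, 0, 0.1, 0], [0.01, 0.04, 0, 0, 0, 0.1, 0], [0.01, 0.03, 0, 0, 0, 0.1, 0], [0, 0, 0, 0, 0, 0.1, 0], [0, 0, 0, 0, 0, 0.085, 0], [0, 0, 0, 0, 0, 0, 0]], "newtons": 30}}

```text
t: 2.65
position: [0.4534, 0.1022, 0.261]
tool_rot: [-180.0, -0.0, 121.0]
force: [0.5, -0.3, 0.5]
finger_gap: 0.996
```

```bash
python3 - <<'E'
from h import *
o=robot.get_obs(); print(o["t"],o["position"],o["tool_rot"],o["joints"])
c=robot.calibration("wrist"); K,R,t=pose("wrist",c); print("cam",-R.T@t,"axis",R[2], "cup px",proj("wrist",(0.560,0.109,0.07)))
im=robot.capture("wrist"); cv2.imwrite("pics/w1.png",cv2.cvtColor(im,cv2.COLOR_RGB2BGR))
import pickle; pickle.dump(c,open("w1.pkl","wb"))
E
```

```text
2.65 [0.45343076 0.10219561 0.2610164 ] [-1.79966201e+02 -1.64034817e-02  1.20958517e+02] [ 3.59100408e+00  8.50031508e+00 -1.99826953e+01  6.15545466e+01
 -9.69871597e-04  6.26324823e+01]
cam [0.41913969 0.15982717 0.40332066] axis [ 0.13505399 -0.22785464 -0.96428351] cup px [332.29215652 213.21823473]
```

View pics/w1.png

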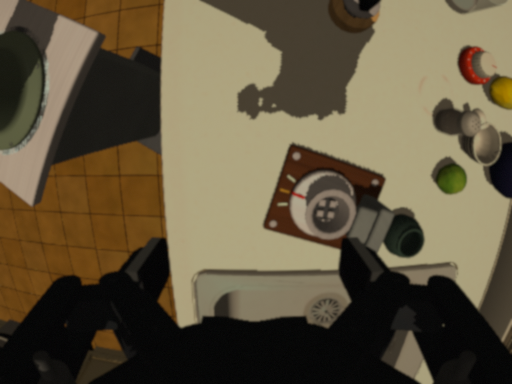

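Wrist view: mill cup at about (328,210) with the four coupling blocks visible, red pointer at (300,196), brass mark at (284,191). Zooming for the slot angle.

```bash
python3 - <<'E'
from h import *
crop("pics/w1.png",258,140,130,110,6,"pics/e.png")
crop("pics/w1.png",300,180,60,60,10,"pics/f.png")
E
```

```text
(no output)
```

View pics/e.png

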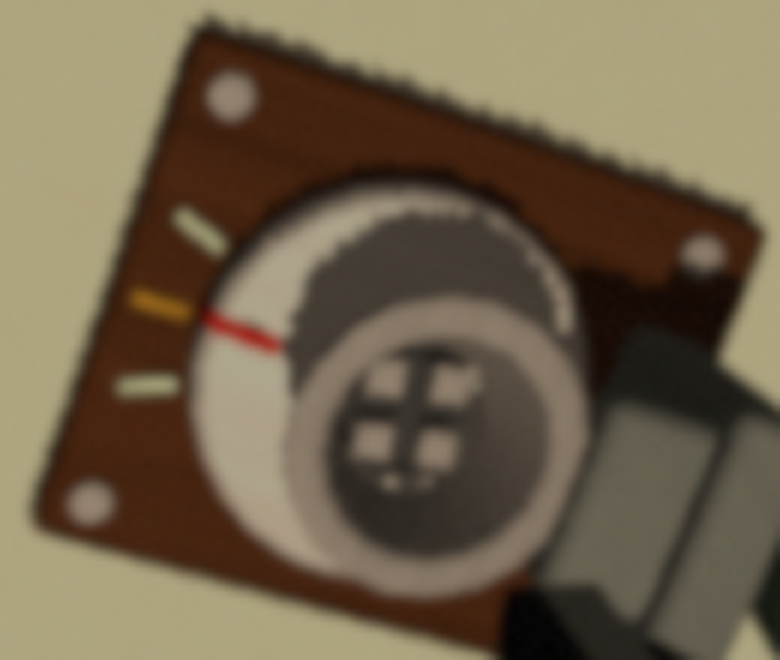

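View pics/f.png

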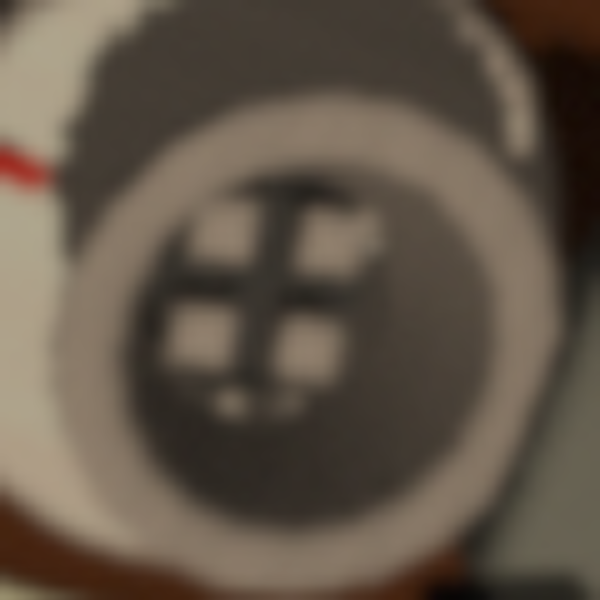

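```bash
python3 - <<'E'
from h import *
import pickle
c=pickle.load(open("w1.pkl","rb"))
def cz(x,y,u0,v0,s): return ((x+.5)/s-.5+u0,(y+.5)/s-.5+v0)
def w(x,y,z): return onz("wrist",cz(x,y,300,180,10),z,c)
print("cup",w(308,343,.07), "inner",w(310,348,.07))
for a,b in [((289,200),(258,385)),((180,283),(355,298)),((222,235),(328,240)),((200,335),(306,350)),((222,235),(200,335)),((328,240),(306,350))]:
    d=w(*b,.048)-w(*a,.048); print("ang",np.degrees(np.arctan2(d[1],d[0]))%90, np.linalg.norm(d))
print("coupling centre",w(266,291,.048),w(266,291,.045))
def e(x,y,z): return onz("wrist",cz(x,y,258,140,6),z,c)
cc=e(0,0,.07); cc=w(308,343,.07)
for n,p in [("wL",(200,230)),("br",(160,305)),("wR",(148,386))]:
    q=e(*p,.014); d=q-cc; print(n,q,np.degrees(np.arctan2(d[1],d[0])))
for p in [(208,318),(278,347)]: q=e(*p,.03); d=q-cc; print("red",q,np.degrees(np.arctan2(d[1],d[0])))
C=[(232,97),(704,252),(90,503)]
print([e(*q,.015) for q in C])
dd=e(232,97,.015)-e(90,503,.015); print(np.degrees(np.arctan2(dd[1],dd[0])))
dd=e(704,252,.015)-e(232,97,.015); print(np.degrees(np.arctan2(dd[1],dd[0])))
E
```

```text
cup [0.5583439  0.10709177 0.07      ] inner [0.55893929 0.10669471 0.07      ]
ang 25.749732325341967 0.025108093336215685
ang 25.585838095020378 0.02363186534094096
ang 27.971443576878148 0.014160586278095319
ang 22.24029016495134 0.014528822667958954
ang 22.49379451602067 0.013588277545764804
ang 24.14587858186644 0.015010532845374696
coupling centre [0.55855116 0.10654418 0.048     ] [0.55972822 0.1060943  0.045     ]
wL [0.50499508 0.11239613 0.014     ] 174.32186463898216
br [0.50657233 0.09303551 0.014     ] -164.81006801941757
wR [0.51453358 0.07542403 0.014     ] -144.13918735592887
red [0.51358655 0.09874394 0.03      ] -169.43497641499067
red [0.5305343  0.10122612 0.03      ] -168.0896553995352
[array([0.49473082, 0.14162432, 0.015     ]), array([0.61137372, 0.1716766 , 0.015     ]), array([0.51806241, 0.04456565, 0.015     ])]
103.51666943277759
14.44767486835425
```

Request:
{"api": "send_rows", "payload": {"deltas": [[0, 0.04, 0, 0, 0, 0, 0], [0, 0.055, 0, 0, 0, 0, 0], [0.002, 0.055, 0, 0, 0, 0, 0], [0, 0.055, -0.02, 0, 0, 0, 0], [0, 0.055, -0.03, 0, 0, 0, 0], [0, 0, 0, 0, 0, 0, 0], [0, 0, 0, 0, 0, 0, 0]]}}

```text
t: 3.58
position: [0.4555, 0.3616, 0.2111]
tool_rot: [-179.9, 0.0, 121.0]
force: [-0.0, -0.4, 0.7]
finger_gap: 0.997
```

```bash
python3 - <<'E'
from h import *
import pickle
o=robot.get_obs(); print(o["t"],o["position"],o["tool_rot"],o["force"])
c=robot.calibration("wrist"); pickle.dump(c,open("w2.pkl","wb"))
p=proj("wrist",(0.4555,0.362,0.096),c); print(p)
im=robot.capture("wrist"); cv2.imwrite("pics/w2.png",cv2.cvtColor(im,cv2.COLOR_RGB2BGR))
u,v=int(p[0])-40,int(p[1])-40; print(u,v); crop("pics/w2.png",u,v,80,80,7,"pics/w2c.png")
E
```

```text
3.575 [0.45550116 0.36160828 0.21111933] [-1.79942495e+02  2.50566568e-02  1.20967658e+02] [-0.04579702 -0.3583002   0.72074946]
[254.41172536 189.37900344]
214 149
```

View pics/w2c.png

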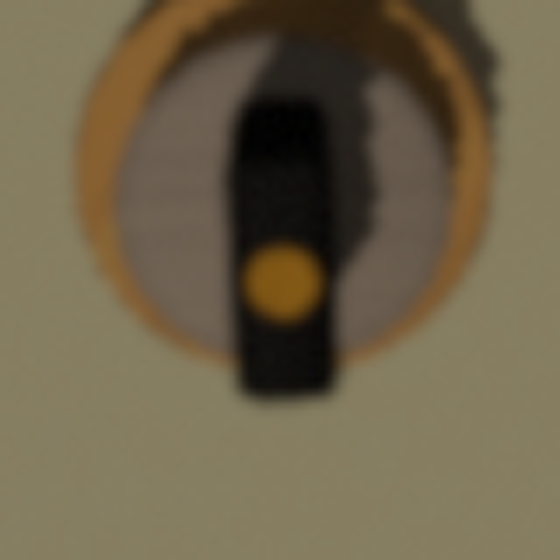

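View pics/w2.png

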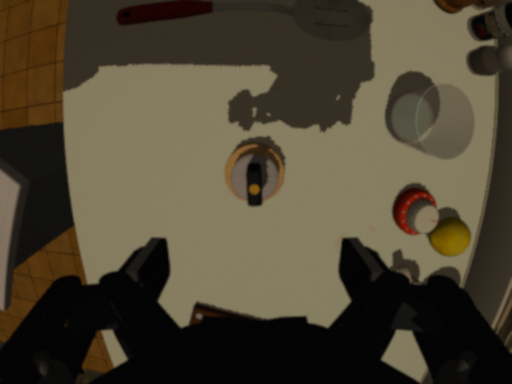

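```bash
python3 - <<'E'
from h import *
import pickle
c=pickle.load(open("w2.pkl","rb"))
def w(x,y,z): return onz("wrist",((x+.5)/7-.5+214,(y+.5)/7-.5+149),z,c)
print("dot",w(284,283,.096))
for a,b in [((232,180),(239,385)),((327,170),(336,385))]:
    d=w(*b,.096)-w(*a,.096); print(np.degrees(np.arctan2(d[1],d[0])), np.linalg.norm(d))
im=cv2.imread("pics/w2.png"); g=im.max(2)
sub=g[149:229,214:294]
# black grip mask rows of the top face, subpixel edges by 50% threshold
L=[];Rr=[]
for r in range(176,204):
    row=g[r,236:276].astype(float); m=np.where(row<45)[0]
    print(r, m.min()+236 if len(m) else None, m.max()+236 if len(m) else None, end=' ; ')
E
```

```text
dot [0.45511368 0.36217628 0.096     ]
-57.46223074115892 0.027080961122824706
-56.36142811948367 0.028386698531576236
176 247 266 ; 177 247 266 ; 178 247 265 ; 179 247 265 ; 180 247 265 ; 181 247 265 ; 182 247 264 ; 183 247 264 ; 184 247 263 ; 185 248 263 ; 186 248 262 ; 187 260 261 ; 188 261 261 ; 189 261 261 ; 190 None None ; 191 260 260 ; 192 248 260 ; 193 248 260 ; 194 248 260 ; 195 248 260 ; 196 248 260 ; 197 248 261 ; 198 248 261 ; 199 248 261 ; 200 249 261 ; 201 249 261 ; 202 249 260 ; 203 249 260 ;
```

Request:
{"api": "send_rows", "payload": {"deltas": [[0, 0.0005, -0.03, 0, 0, 0.026, 0], [0, 0, -0.045, 0, 0, 0, 0], [0, 0, -0.04, 0, 0, 0, 60], [0, 0, -0.025, 0, 0, 0, 120], [0, 0, -0.01, 0, 0, 0, 150], [0, 0, 0, 0, 0, 0, 150]], "newtons": 50}}

```text
t: 4.38
position: [0.4563, 0.3618, 0.062]
tool_rot: [180.0, 0.0, 122.4]
force: [0.1, -0.6, 0.8]
finger_gap: 0.411
```

```bash
python3 - <<'E'
from h import *
o=robot.get_obs(); print(o["t"],o["position"],o["tool_rot"],o["force"],o["finger_gap"])
im=robot.capture("wrist"); cv2.imwrite("pics/w3.png",cv2.cvtColor(im,cv2.COLOR_RGB2BGR))
im=robot.capture("side"); cv2.imwrite("pics/s3.png",cv2.cvtColor(im,cv2.COLOR_RGB2BGR)); crop("pics/s3.png",180,120,120,100,6,"pics/s3c.png")
E
```

```text
4.375 [0.45629495 0.36182074 0.06199574] [1.79972049e+02 4.97869222e-03 1.22400363e+02] [ 0.08242733 -0.55018225  0.82805737] 0.4112428457811678
```

View pics/w3.png

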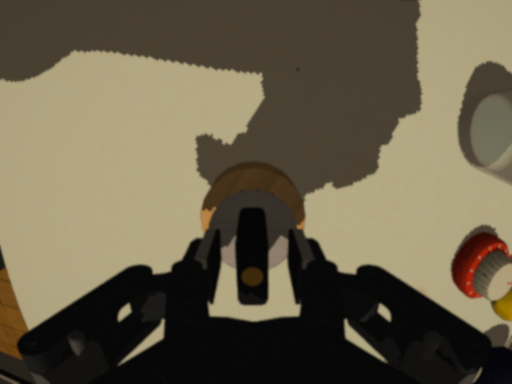

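View pics/s3c.png

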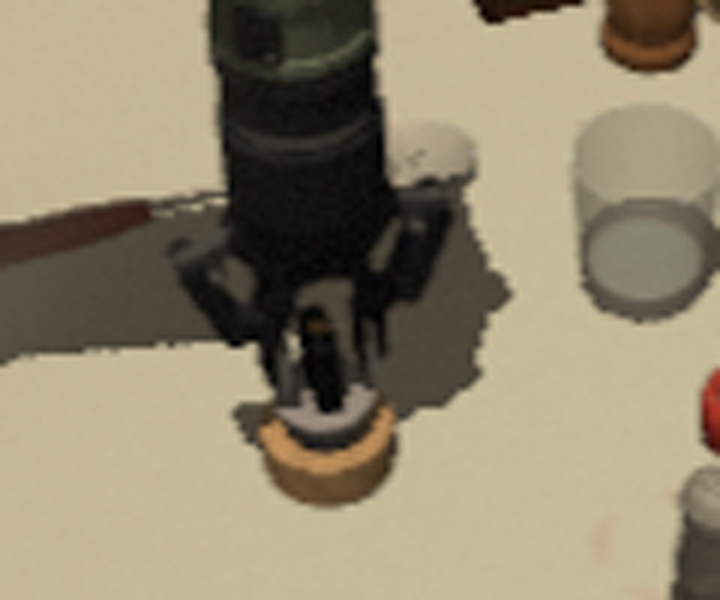

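The grip stands midway between the open fingers (dot at (252,276), fingers at about x=215 and 290). Closing.

Request:
{"api": "send_rows", "payload": {"deltas": [[-0.0008, 0.0002, -0.001, 0, 0, 0, 190], [0, 0, 0, 0, 0, 0, 230], [0, 0, 0, 0, 0, 0, 255], [0, 0, 0, 0, 0, 0, 255], [0, 0, 0, 0, 0, 0, 255]]}}

```text
t: 5.1
position: [0.4554, 0.3631, 0.0613]
tool_rot: [179.9, 0.0, 122.5]
force: [-1.1, -0.4, 6.6]
finger_gap: 0.158
```

```bash
python3 - <<'E'
from h import *
o=robot.get_obs(); print(o["t"],o["position"],o["tool_rot"],o["force"],o["torque"],o["finger_gap"])
E
```

```text
5.1 [0.45538282 0.36305063 0.06133488] [1.79914150e+02 4.94140575e-03 1.22495114e+02] [-1.11631083 -0.37345459  6.60858002] [-0.15008823  0.20188006 -0.02294768] 0.15784687113504142
```

Request:
{"api": "send_rows", "payload": {"deltas": [[0, 0, 0.008, 0, 0, 0, 255], [0, 0, 0.02, 0, 0, 0, 255], [0, 0, 0.035, 0, 0, 0, 255], [0, 0, 0.037, 0, 0, 0, 255], [0.01, -0.025, 0, 0, 0, 0, 255], [0.016, -0.04, 0, 0, 0, 0, 255], [0.016, -0.04, 0, 0, 0, -0.03, 255], [0.016, -0.04, 0, 0, 0, -0.03, 255], [0.016, -0.04, 0, 0, 0, -0.03, 255], [0.016, -0.038, 0, 0, 0, -0.03, 255], [0.009, -0.022, 0, 0, 0, -0.03, 255], [0.0046, -0.0115, 0, 0, 0, 0, 255], [0, 0, 0, 0, 0, 0, 255], [0, 0, 0, 0, 0, 0, 255]]}}

```text
t: 6.85
position: [0.5579, 0.1071, 0.1602]
tool_rot: [-180.0, -0.0, 114.0]
force: [-0.6, -0.2, -2.2]
finger_gap: 0.153
```

```bash
python3 - <<'E'
from h import *
import pickle
o=robot.get_obs(); print(o["t"],o["position"],o["tool_rot"],o["force"],o["torque"],o["finger_gap"])
c=robot.calibration("wrist"); pickle.dump(c,open("w4.pkl","wb"))
for n in ["wrist","side","top"]:
    im=robot.capture(n); cv2.imwrite(f"pics/{n}4.png",cv2.cvtColor(im,cv2.COLOR_RGB2BGR))
crop("pics/side4.png",190,190,110,110,6,"pics/s4c.png")
crop("pics/top4.png",290,140,110,110,6,"pics/t4c.png")
E
```

```text
6.85 [0.55785926 0.1070683  0.16020267] [-1.79968234e+02 -4.25817571e-02  1.13971257e+02] [-0.58545907 -0.17446688 -2.18138977] [ 0.01913278 -0.0328274   0.05510593] 0.15259409593242412
```

View pics/s4c.png

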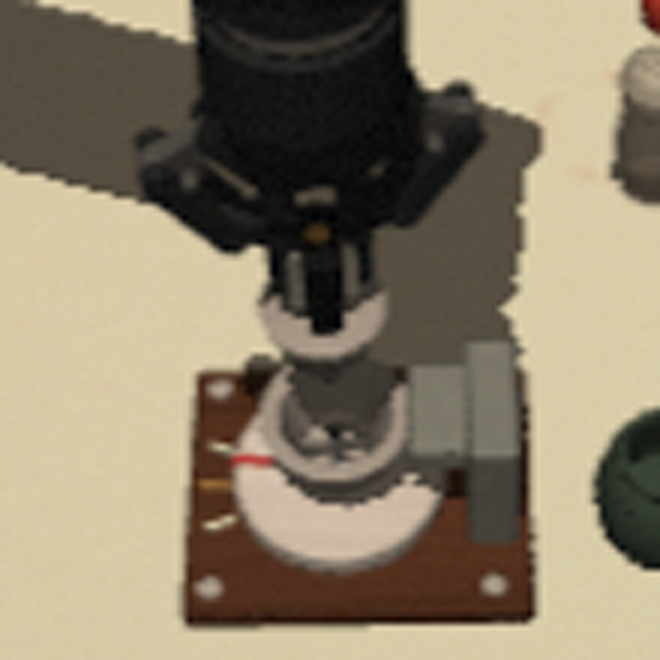

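View pics/wrist4.png

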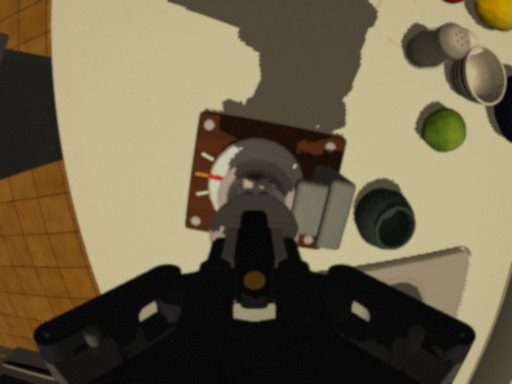

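View pics/t4c.png

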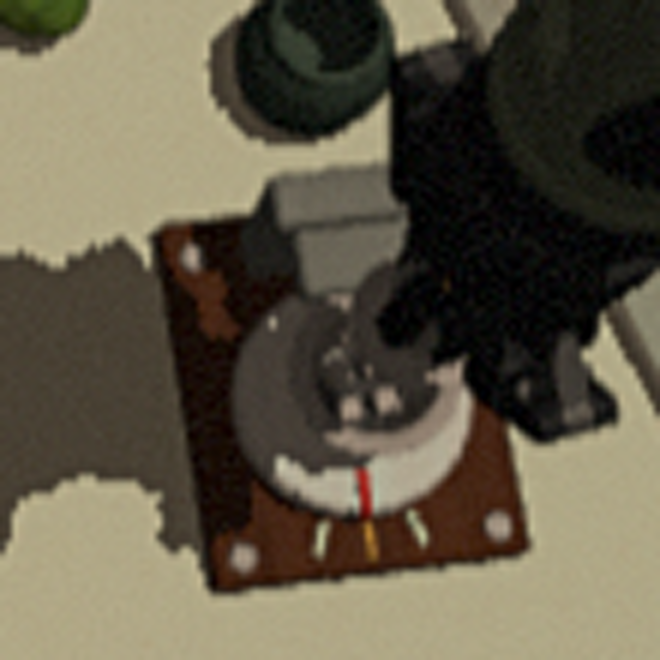

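Request:
{"api": "send_rows", "payload": {"deltas": [[0.001, 0, -0.025, 0, 0, 0, 255], [0, 0, -0.02, 0, 0, 0, 255], [0, 0, -0.013, 0, 0, 0, 255], [0, 0, -0.004, 0, 0, 0, 255], [0, 0, -0.002, 0, 0, 0, 255], [0, 0, 0, 0, 0, 0, 255]]}}

```text
t: 7.75
position: [0.5599, 0.1062, 0.0969]
tool_rot: [180.0, 0.0, 113.9]
force: [0.8, 0.6, -2.5]
finger_gap: 0.159
```

```bash
python3 - <<'E'
from h import *
o=robot.get_obs(); print(o["t"],o["position"],o["tool_rot"],o["force"],o["torque"],o["finger_gap"])
E
```

```text
7.75 [0.55991104 0.10618945 0.096876  ] [1.79950847e+02 1.73267794e-02 1.13895930e+02] [ 0.78832494  0.59024227 -2.50287017] [0.05952698 0.05489213 0.02576733] 0.15860077875562525
```

Request:
{"api": "send_rows", "payload": {"deltas": [[-0.0005, 0.0005, -0.001, 0, 0, 0, 255], [0, 0, -0.001, 0, 0, 0, 255], [0, 0, -0.001, 0, 0, 0, 255], [0, 0, 0, 0, 0, 0, 255]]}}

```text
t: 8.25
position: [0.5589, 0.1066, 0.0933]
tool_rot: [-180.0, -0.0, 113.9]
force: [0.3, 0.3, -2.9]
finger_gap: 0.155
```

Request:
{"api": "send_rows", "payload": {"deltas": [[0, 0, -0.0005, 0, 0, 0, 255], [0, 0, -0.0005, 0, 0, 0, 255], [0, 0, 0, 0, 0, 0, 255]]}}

```text
t: 8.62
position: [0.5589, 0.1066, 0.0923]
tool_rot: [-180.0, -0.0, 113.9]
force: [-0.3, -0.2, -3.2]
finger_gap: 0.155
```

Request:
{"api": "send_rows", "payload": {"deltas": [[0, 0, -0.0005, 0, 0, 0, 255], [0, 0, -0.0005, 0, 0, 0, 255], [0, 0, 0, 0, 0, 0, 255]]}}

```text
t: 9.0
position: [0.559, 0.1066, 0.0913]
tool_rot: [180.0, 0.0, 113.9]
force: [0.1, -1.2, -3.2]
finger_gap: 0.154
```

Request:
{"api": "send_rows", "payload": {"deltas": [[0, 0, -0.0005, 0, 0, 0, 255], [0, 0, -0.0005, 0, 0, 0, 255], [0, 0, 0, 0, 0, 0, 255]]}}

```text
t: 9.38
position: [0.5593, 0.1067, 0.0904]
tool_rot: [180.0, 0.0, 113.9]
force: [1.6, -0.3, -2.2]
finger_gap: 0.157
```

```bash
python3 - <<'E'
from h import *
o=robot.get_obs(); print(o["t"],o["position"],o["tool_rot"],o["force"],o["torque"],o["finger_gap"])
for n in ["wrist","side"]:
    im=robot.capture(n); cv2.imwrite(f"pics/{n}5.png",cv2.cvtColor(im,cv2.COLOR_RGB2BGR))
crop("pics/side5.png",200,200,90,90,7,"pics/s5c.png")
crop("pics/wrist5.png",170,120,180,150,4,"pics/w5c.png")
E
```

```text
9.375 [0.5592658  0.10673633 0.09044887] [1.79966462e+02 8.68052074e-04 1.13893392e+02] [ 1.55328837 -0.31586431 -2.19117879] [ 0.1225308  -0.25711493 -0.00125954] 0.1571364199693635
```

View pics/s5c.png

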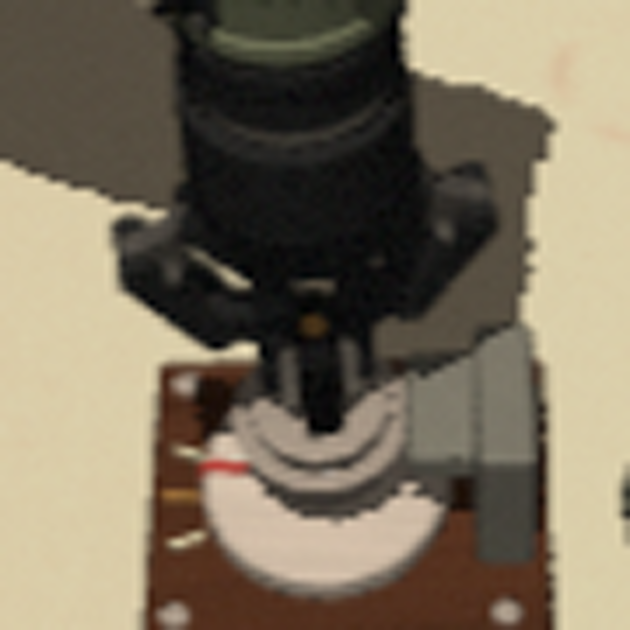

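View pics/w5c.png

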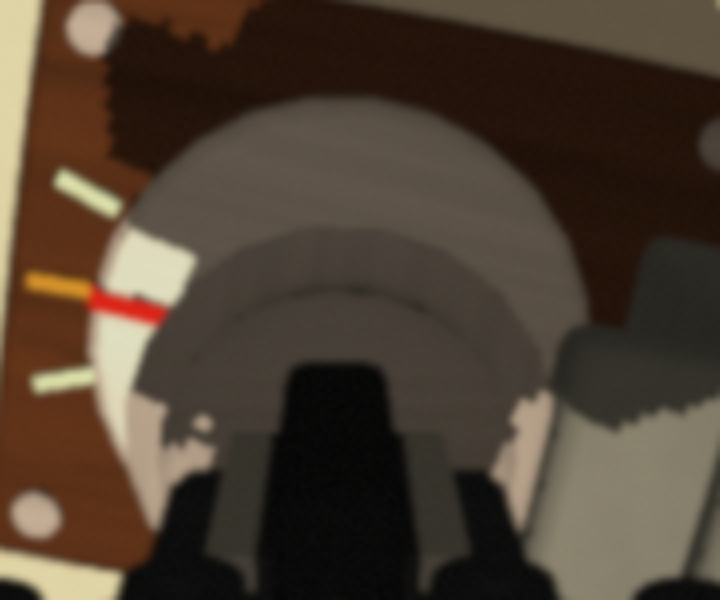

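Request:
{"api": "send_rows", "payload": {"deltas": [[0, 0, -0.0005, 0, 0, 0, 255], [0, 0, -0.0005, 0, 0, 0, 255], [0, 0, 0, 0, 0, 0, 255]]}}

```text
t: 9.85
position: [0.5595, 0.1068, 0.0896]
tool_rot: [179.9, 0.0, 113.9]
force: [2.2, 1.4, -0.1]
finger_gap: 0.16
```

```bash
python3 - <<'E'
from h import *
o=robot.get_obs(); print(o["t"],o["position"],o["tool_rot"],o["force"],o["torque"],o["finger_gap"])
E
```

```text
9.85 [0.55952585 0.10682316 0.08961801] [1.79933342e+02 1.68735426e-03 1.13897826e+02] [ 2.17306648  1.35369551 -0.07386789] [ 0.29201086 -0.38197321 -0.01526394] 0.15974614947307406
```

Request:
{"api": "send_rows", "payload": {"deltas": [[0.0006, 0.0003, 0, 0, 0, 0, 255], [0, 0, -0.0005, 0, 0, 0, 255], [0, 0, -0.0005, 0, 0, 0, 255], [0, 0, 0, 0, 0, 0, 255]]}}

```text
t: 10.35
position: [0.5597, 0.107, 0.0888]
tool_rot: [180.0, 0.0, 113.9]
force: [0.2, 1.5, 5.0]
finger_gap: 0.157
```

```bash
python3 - <<'E'
from h import *
o=robot.get_obs(); print(o["t"],o["position"],o["tool_rot"],o["force"],o["torque"],o["finger_gap"])
E
```

```text
10.35 [0.55973553 0.10702033 0.08883742] [1.79970602e+02 3.10822998e-03 1.13895403e+02] [0.17796803 1.53617948 4.97691941] [0.27378092 0.05951731 0.0272402 ] 0.15747002760038517
```

Request:
{"api": "send_rows", "payload": {"deltas": [[0, 0.0003, 0.0002, 0, 0, 0.04, 255], [0, 0, 0, 0, 0, 0.04, 255], [0, 0, 0, 0, 0, 0.04, 255], [0, 0, 0, 0, 0, 0.04, 255], [0, 0, 0, 0, 0, 0.04, 255], [0, 0, 0, 0, 0, 0, 255]]}}

```text
t: 11.1
position: [0.5597, 0.1071, 0.0893]
tool_rot: [180.0, 0.0, 125.3]
force: [-1.4, 0.5, 7.2]
finger_gap: 0.155
```

```bash
python3 - <<'E'
from h import *
o=robot.get_obs(); print(o["t"],o["position"],o["tool_rot"],o["force"],o["torque"],o["finger_gap"])
E
```

```text
11.1 [0.55967525 0.10705029 0.08929636] [1.79982438e+02 2.41622199e-02 1.25265843e+02] [-1.39450202  0.49908662  7.15930465] [ 0.17668832  0.304745   -0.51384729] 0.15505072909768577
```

Request:
{"api": "send_rows", "payload": {"deltas": [[0, 0, 0.0004, 0, 0, 0, 255], [0, 0, 0, 0, 0, 0, 255]]}}

```text
t: 11.35
position: [0.5596, 0.107, 0.0893]
tool_rot: [180.0, 0.0, 125.3]
force: [-0.5, 0.1, 6.3]
finger_gap: 0.156
```

```bash
python3 - <<'E'
from h import *
o=robot.get_obs(); print(o["t"],o["position"],o["tool_rot"],o["force"],o["torque"],o["finger_gap"])
for n in ["wrist","side"]:
    im=robot.capture(n); cv2.imwrite(f"pics/{n}6.png",cv2.cvtColor(im,cv2.COLOR_RGB2BGR))
crop("pics/side6.png",200,200,90,90,7,"pics/s6c.png")
crop("pics/wrist6.png",170,120,180,150,4,"pics/w6c.png")
E
```

```text
11.35 [0.55964387 0.10703759 0.08928434] [1.79997253e+02 1.95738437e-02 1.25289658e+02] [-0.48449184  0.07545903  6.30096546] [ 0.08322365  0.11914584 -0.51563758] 0.15622320015737823
```

View pics/s6c.png

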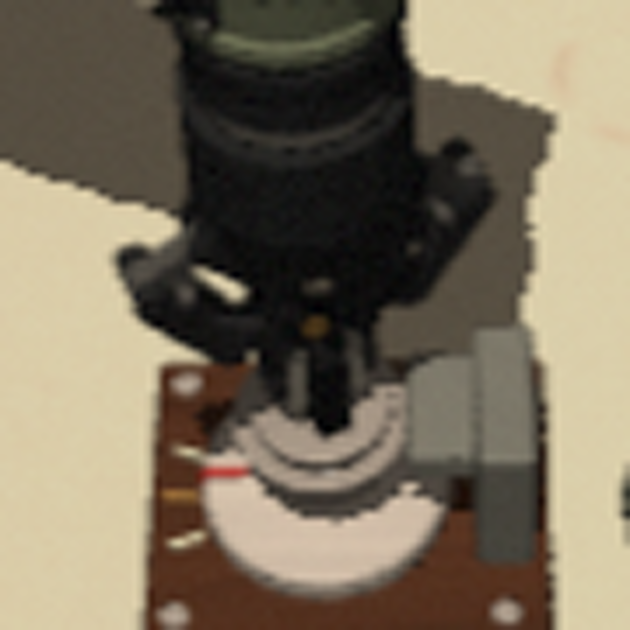

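View pics/w6c.png

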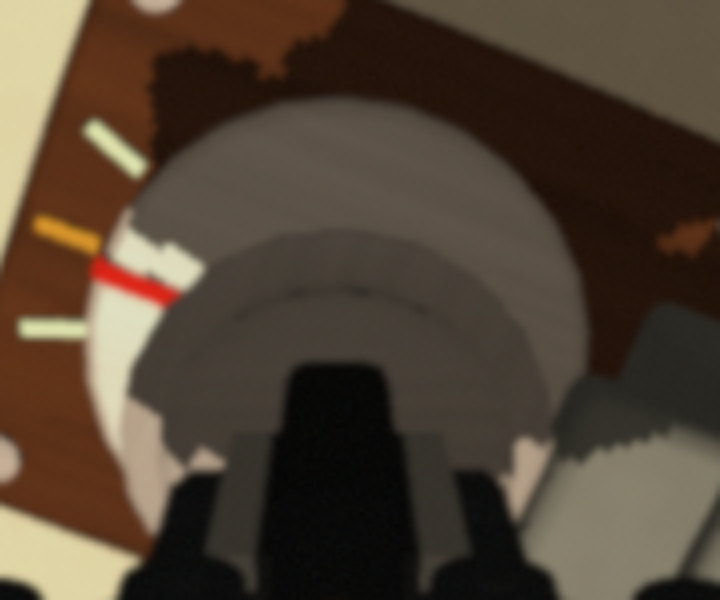

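```bash
cat >> h.py <<'E'
CUP=np.array([0.5595,0.1070]); YAW=13.9
def wheel(n):
    c=robot.calibration(n); im=robot.capture(n); cv2.imwrite(f"pics/last_{n}.png",cv2.cvtColor(im,cv2.COLOR_RGB2BGR))
    hsv=cv2.cvtColor(im,cv2.COLOR_RGB2HSV); H,S,V=[hsv[...,i].astype(int) for i in range(3)]
    m=((H<6)|(H>174))&(S>150)&(V>90)
    pr=proj(n,(CUP[0]-.037,CUP[1]-.009,.03),c)
    vs,us=np.where(m); k=np.hypot(us-pr[0],vs-pr[1])<40; us,vs=us[k],vs[k]
    P=np.array([onz(n,(u,v),.03,c)[:2] for u,v in zip(us,vs)])
    d=P-CUP; r=np.hypot(*d.T); a=np.degrees(np.arctan2(d[:,1],d[:,0]))-180-YAW
    a=(a+180)%360-180
    # white marks too: bright pixels at radius ~.054 at z .014
    return len(us), np.round([r.min(),r.max()],4), round(float(np.mean(a)),1)
def st():
    o=robot.get_obs(); print(round(o["t"],2),o["position"].round(4),o["tool_rot"].round(2),"F",o["force"].round(1),"T",o["torque"].round(2),round(o["finger_gap"],3))
E
python3 - <<'E'
from h import *
for n in ["top","wrist","side"]: print(n,wheel(n))
# marks
import itertools
for nm,a in [("brass",0),("w+",.35),("w-",-.35)]:
    t=np.radians(180+YAW)+a
    for n in ["top","side"]: print(nm,n,proj(n,(CUP[0]+.054*np.cos(t),CUP[1]+.054*np.sin(t),.014)).round(1))
E
python3 -c "
from h import *
crop('pics/last_side.png',205,235,60,60,10,'pics/g.png')"
```

```text
top (10, array([0.032, 0.046]), -0.0)
wrist (105, array([0.0304, 0.0466]), 0.0)
side (8, array([0.0298, 0.0454]), -1.4)
brass top [351.1 229.6]
brass side [225.1 270.8]
w+ top [358.7 227.2]
w+ side [226.1 277. ]
w- top [342.9 229.2]
w- side [226.7 264.7]
```

View pics/g.png

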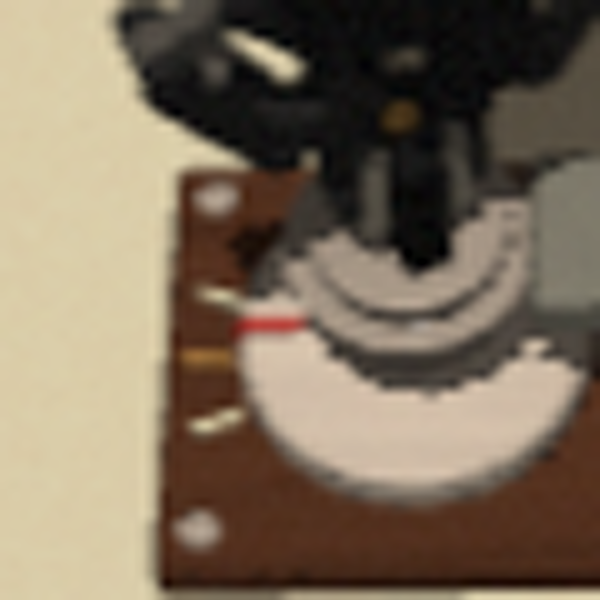

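Request:
{"api": "send_rows", "payload": {"deltas": [[0, 0, 0.0003, 0, 0, 0.04, 255], [0, 0, 0, 0, 0, 0.04, 255], [0, 0, 0, 0, 0, 0.04, 255], [0, 0, 0, 0, 0, 0.04, 255], [0, 0, 0, 0, 0, 0.04, 255], [0, 0, 0, 0, 0, 0.04, 255], [0, 0, 0, 0, 0, 0.04, 255], [0, 0, 0, 0, 0, 0.04, 255], [0, 0, 0, 0, 0, 0, 255]]}}

```text
t: 12.72
position: [0.5595, 0.107, 0.0892]
tool_rot: [-180.0, 0.0, 143.7]
force: [-0.7, -0.5, 3.0]
finger_gap: 0.153
```

```bash
python3 - <<'E'
from h import *
st()
for n in ["top","wrist","side"]: print(n,wheel(n))
crop('pics/last_wrist.png',150,110,200,150,4,'pics/w7.png')
E
```

```text
12.72 [0.5595 0.107  0.0892] [-1.7997e+02  1.0000e-02  1.4366e+02] F [-0.7 -0.5  3. ] T [-0.07 -0.03 -0.19] 0.153
top (11, array([0.0304, 0.0456]), 19.0)
wrist (102, array([0.0305, 0.0465]), 18.7)
side (5, array([0.0305, 0.0443]), 17.0)
```

View pics/w7.png

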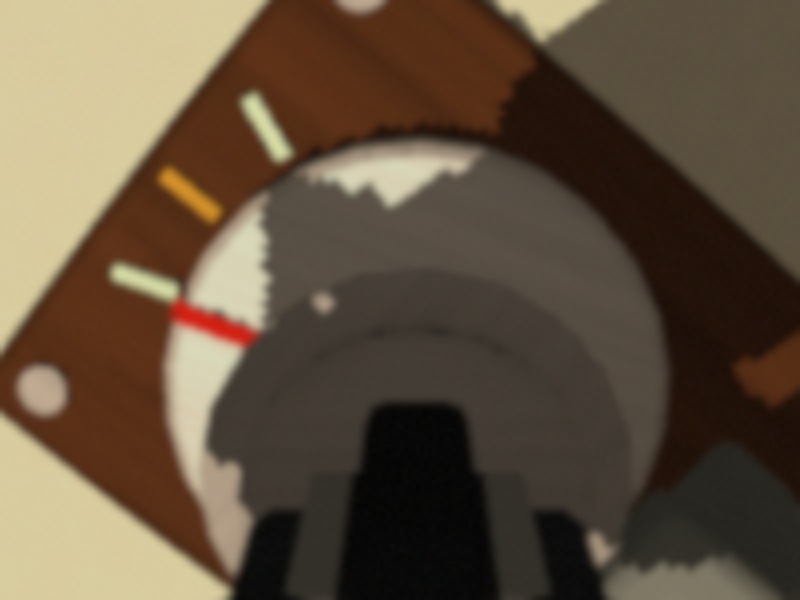

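Request:
{"api": "send_rows", "payload": {"deltas": [[0, 0, 0, 0, 0, 0.03, 255], [0, 0, 0, 0, 0, 0.03, 255], [0, 0, 0, 0, 0, 0, 255], [0, 0, 0, 0, 0, 0, 255]]}}

```text
t: 13.38
position: [0.5595, 0.107, 0.0893]
tool_rot: [-180.0, 0.0, 147.1]
force: [-0.6, -1.6, 5.0]
finger_gap: 0.161
```

```bash
python3 - <<'E'
from h import *
st()
for n in ["top","wrist","side"]: print(n,wheel(n))
crop('pics/last_wrist.png',150,110,200,150,4,'pics/w8.png')
crop('pics/last_top.png',320,190,60,50,10,'pics/t8.png')
E
```

```text
13.38 [0.5595 0.107  0.0893] [-1.7996e+02  1.0000e-02  1.4713e+02] F [-0.6 -1.6  5. ] T [-0.3   0.29 -0.32] 0.161
top (10, array([0.0315, 0.0466]), 22.7)
wrist (106, array([0.0308, 0.0468]), 21.9)
side (8, array([0.0289, 0.0462]), 22.2)
```

View pics/w8.png

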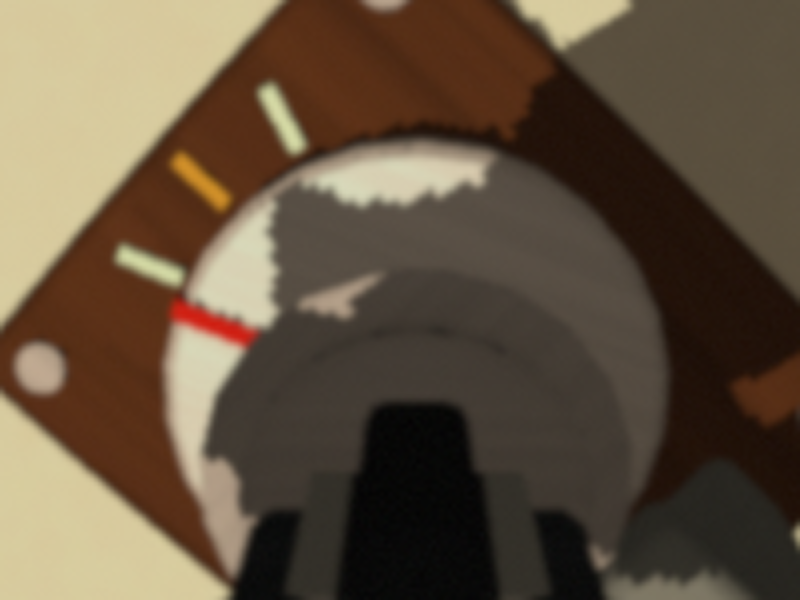

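View pics/t8.png

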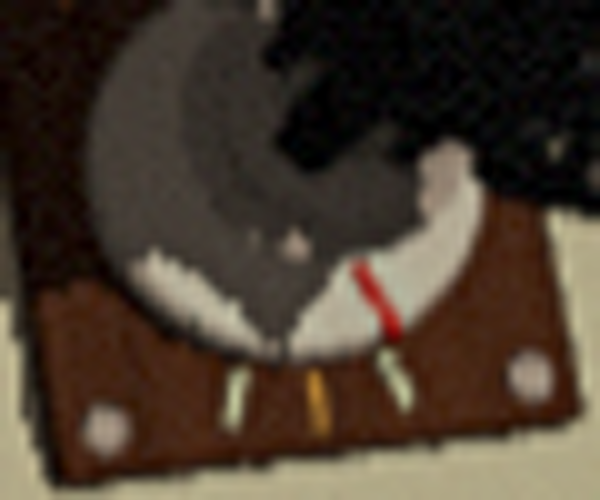

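Request:
{"api": "send_rows", "payload": {"deltas": [[0, 0, 0.0001, 0, 0, -0.02, 255], [0, 0, 0, 0, 0, -0.04, 255], [0, 0, 0, 0, 0, -0.045, 255], [0, 0, 0, 0, 0, -0.045, 255], [0, 0, 0, 0, 0, -0.045, 255], [0, 0, 0, 0, 0, -0.045, 255], [0, 0, 0, 0, 0, -0.045, 255], [0, 0, 0, 0, 0, -0.045, 255], [0, 0, 0, 0, 0, -0.045, 255], [0, 0, 0, 0, 0, -0.045, 255], [0, 0, 0, 0, 0, -0.045, 255], [0, 0, 0, 0, 0, -0.045, 255], [0, 0, 0, 0, 0, -0.045, 255], [0, 0, 0, 0, 0, -0.045, 255], [0, 0, 0, 0, 0, -0.045, 255], [0, 0, 0, 0, 0, -0.045, 255], [0, 0, 0, 0, 0, -0.045, 255], [0, 0, 0, 0, 0, -0.045, 255], [0, 0, 0, 0, 0, -0.045, 255], [0, 0, 0, 0, 0, 0, 255]]}}

```text
t: 16.02
position: [0.5599, 0.1071, 0.0893]
tool_rot: [180.0, 0.0, 99.9]
force: [0.9, -2.1, 2.6]
finger_gap: 0.159
```

```bash
python3 - <<'E'
from h import *
st()
for n in ["top","wrist","side"]: print(n,wheel(n))
E
```

```text
16.02 [0.5599 0.1071 0.0893] [1.7998e+02 3.0000e-02 9.9910e+01] F [ 0.9 -2.1  2.6] T [-0.47 -0.15  0.24] 0.159
top (12, array([0.0294, 0.0458]), -9.0)
wrist (68, array([0.0349, 0.0461]), -8.9)
side (5, array([0.0333, 0.0436]), -11.0)
```

Request:
{"api": "send_rows", "payload": {"deltas": [[0, -0.0002, 0, 0, 0, -0.04, 255], [0, 0, 0, 0, 0, -0.045, 255], [0, 0, 0, 0, 0, -0.045, 255], [0, 0, 0, 0, 0, -0.045, 255], [0, 0, 0, 0, 0, -0.045, 255], [0, 0, 0, 0, 0, 0, 255], [0, 0, 0, 0, 0, 0, 255]]}}

```text
t: 17.05
position: [0.56, 0.1071, 0.0893]
tool_rot: [180.0, -0.0, 87.3]
force: [2.8, -0.9, 0.2]
finger_gap: 0.156
```

```bash
python3 - <<'E'
from h import *
st()
for n in ["top","wrist","side"]: print(n,wheel(n))
crop('pics/last_wrist.png',150,110,200,150,4,'pics/w9.png')
crop('pics/last_top.png',320,190,60,50,10,'pics/t9.png')
crop("pics/last_side.png",200,200,90,90,7,"pics/s9.png")
E
```

```text
17.05 [0.56   0.1071 0.0893] [ 1.7997e+02 -1.0000e-02  8.7290e+01] F [ 2.8 -0.9  0.2] T [-0.36 -0.64  0.19] 0.156
top (13, array([0.0302, 0.0467]), -21.5)
wrist (75, array([0.0341, 0.0459]), -21.5)
side (3, array([0.0391, 0.044 ]), -23.4)
```

View pics/w9.png

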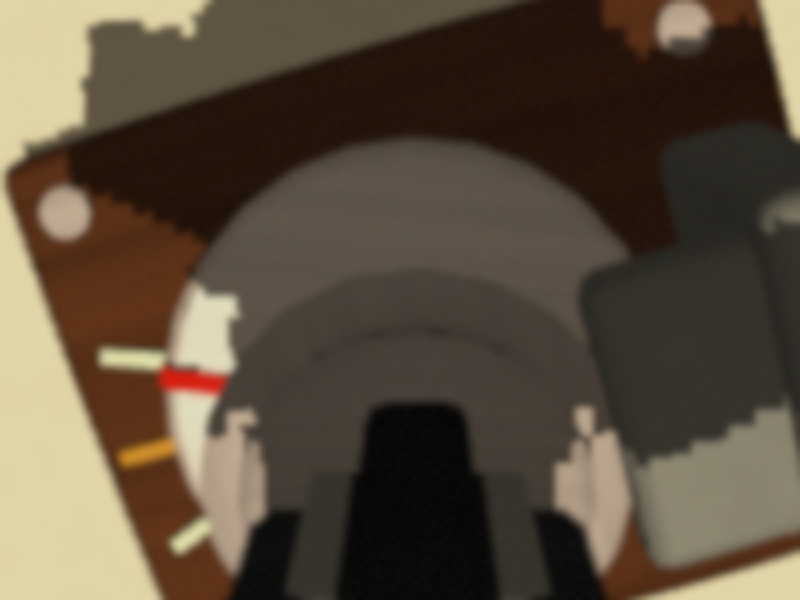

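View pics/t9.png

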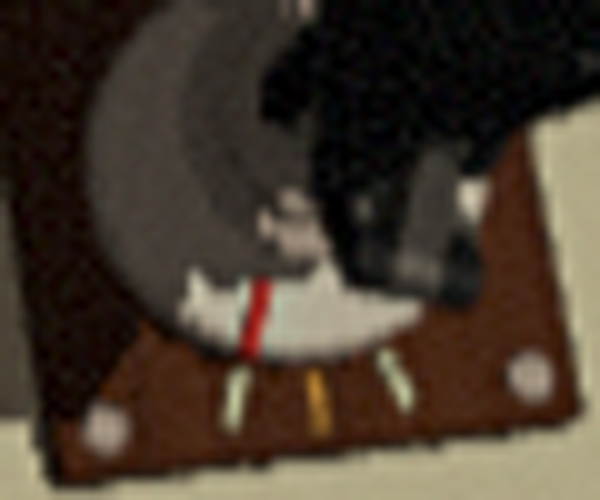

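View pics/s9.png

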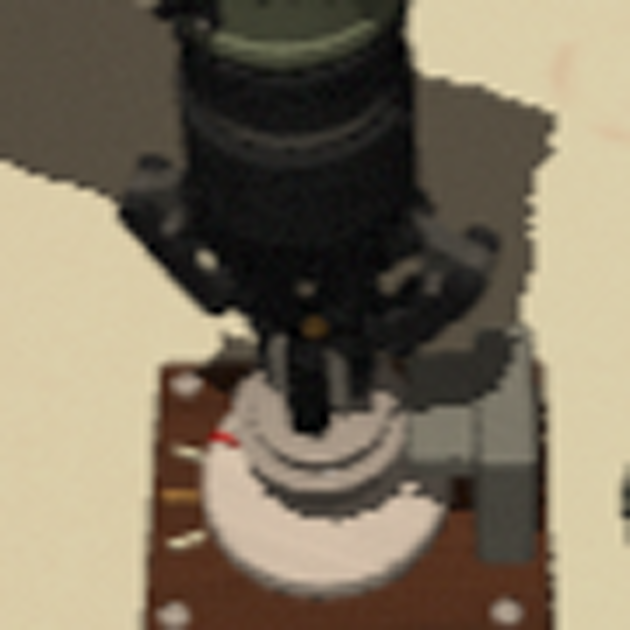

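Request:
{"api": "send_rows", "payload": {"deltas": [[0.0003, 0, -0.0001, 0, 0, -0.025, 255], [0, 0, 0, 0, 0, 0, 255], [0, 0, 0, 0, 0, 0, 255]]}}

```text
t: 17.58
position: [0.56, 0.1071, 0.0893]
tool_rot: [180.0, -0.0, 85.8]
force: [3.5, -1.5, 0.6]
finger_gap: 0.157
```

```bash
python3 - <<'E'
from h import *
st()
for n in ["top","wrist"]: print(n,wheel(n))
E
```

```text
17.57 [0.56   0.1071 0.0893] [179.99  -0.    85.82] F [ 3.5 -1.5  0.6] T [-0.34 -0.67  0.36] 0.157
top (12, array([0.0302, 0.045 ]), -22.6)
wrist (77, array([0.0342, 0.0459]), -22.8)
```

Request:
{"api": "send_rows", "payload": {"deltas": [[0.0005, -0.0002, -0.0003, 0, 0, 0.04, 255], [0, 0, 0, 0, 0, 0, 255], [0, 0, 0, 0, 0, 0, 225], [0, 0, 0, 0, 0, 0, 200], [0, 0, 0, 0, 0, 0, 170], [0, 0, 0, 0, 0, 0, 150], [0, 0, 0, 0, 0, 0, 150], [0, 0, 0, 0, 0, 0, 150]]}}

```text
t: 18.68
position: [0.5603, 0.1069, 0.0889]
tool_rot: [-180.0, 0.0, 88.1]
force: [-0.0, 0.8, -0.4]
finger_gap: 0.416
```

```bash
python3 - <<'E'
from h import *
st()
for n in ["top","wrist","side"]: print(n,wheel(n))
crop('pics/last_wrist.png',150,110,200,190,4,'pics/w10.png')
crop("pics/last_side.png",200,200,90,90,7,"pics/s10.png")
E
```

```text
18.68 [0.5603 0.1069 0.0889] [-179.99    0.     88.11] F [-0.   0.8 -0.4] T [ 0.04  0.01 -0.02] 0.416
top (12, array([0.0302, 0.045 ]), -22.6)
wrist (79, array([0.0338, 0.0463]), -22.9)
side (5, array([0.0391, 0.0453]), -24.6)
```

View pics/w10.png

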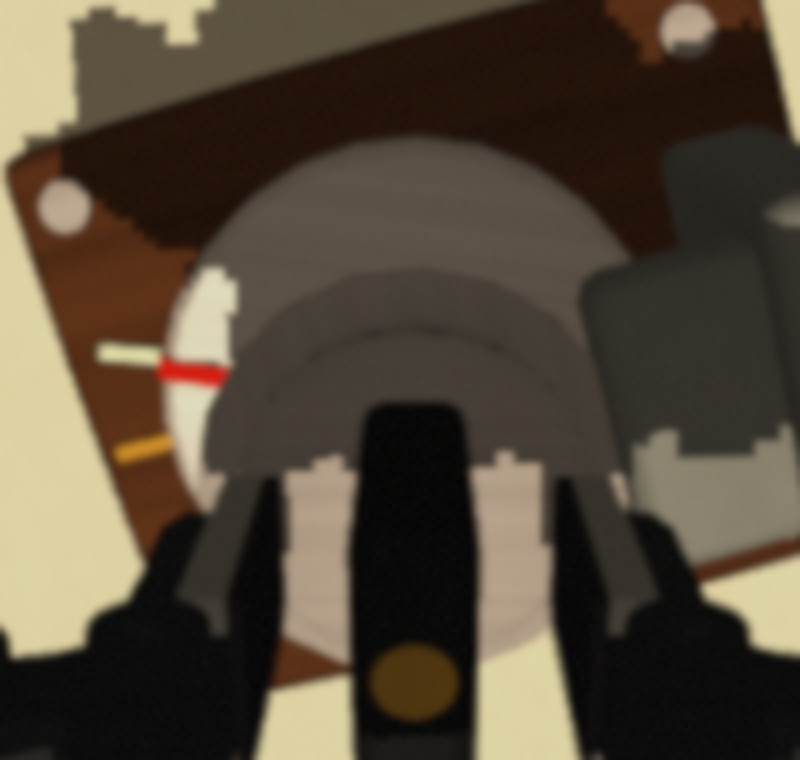

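View pics/s10.png

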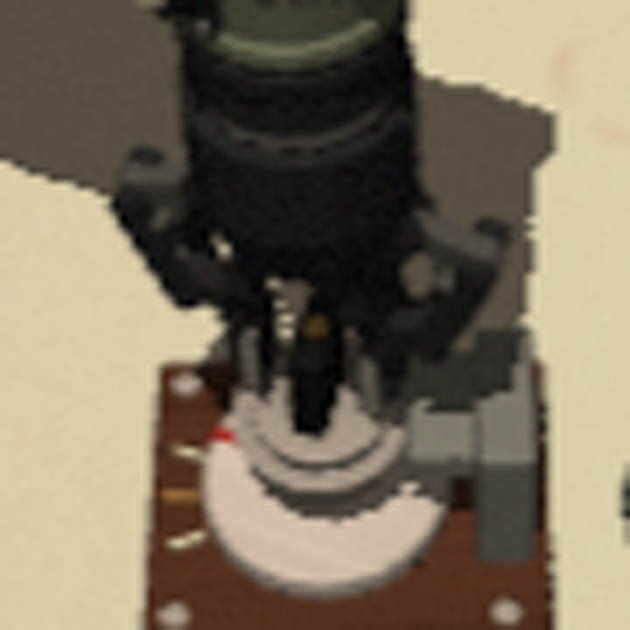

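Fingers are off the grip on both sides, cone centred and upright. Rising straight and checking its seating.

Request:
{"api": "send_rows", "payload": {"deltas": [[0, 0, 0.01, 0, 0, 0, 150], [0, 0, 0.02, 0, 0, 0, 150], [0, 0, 0.04, 0, 0, 0, 120], [0, 0, 0.04, 0, 0, 0, 100], [-0.02, 0, 0.03, 0, 0, 0, 60], [-0.05, 0, 0, 0, 0, 0, 0], [-0.05, 0, 0, 0, 0, 0, 0], [-0.03, 0, 0, 0, 0, 0, 0], [0, 0, 0, 0, 0, 0, 0]]}}

```text
t: 19.95
position: [0.4085, 0.1069, 0.2298]
tool_rot: [180.0, -0.0, 88.1]
force: [0.8, -0.4, 0.3]
finger_gap: 0.998
```

```bash
python3 - <<'E'
from h import *
st()
for n in ["top","wrist","side"]: print(n,wheel(n))
for nm,z in [("home",.124),("riding",.129)]:
    print(nm,[proj(n,(CUP[0],CUP[1],z)).round(1) for n in ("top","side")])
for n in ("top","side"):
    im=cv2.imread(f"pics/last_{n}.png"); hsv=cv2.cvtColor(im,cv2.COLOR_BGR2HSV)
    p=proj(n,(CUP[0],CUP[1],.124)); 
    m=cv2.inRange(hsv,(12,120,70),(28,255,255)); vs,us=np.where(m); k=np.hypot(us-p[0],vs-p[1])<8; print(n,"dot",us[k].mean(),vs[k].mean(),k.sum())
crop('pics/last_wrist.png',200,130,200,150,4,'pics/w11.png')
crop("pics/last_side.png",205,215,90,90,7,"pics/s11.png")
crop("pics/last_top.png",305,155,90,90,7,"pics/t11.png")
E
```

```text
19.95 [0.4085 0.1069 0.2298] [179.98  -0.    88.14] F [ 0.8 -0.4  0.3] T [-0.06 -0.01 -0.  ] 0.998
top (12, array([0.0302, 0.045 ]), -22.6)
wrist (33, array([0.0301, 0.0473]), -22.4)
side (5, array([0.0391, 0.0453]), -24.6)
home [array([357.4, 195.5]), array([243.8, 246.4])]
riding [array([358. , 194.9]), array([243.7, 245.2])]
top dot 357.63157894736844 195.26315789473685 19
side dot 244.63636363636363 246.0909090909091 11
```

View pics/s11.png

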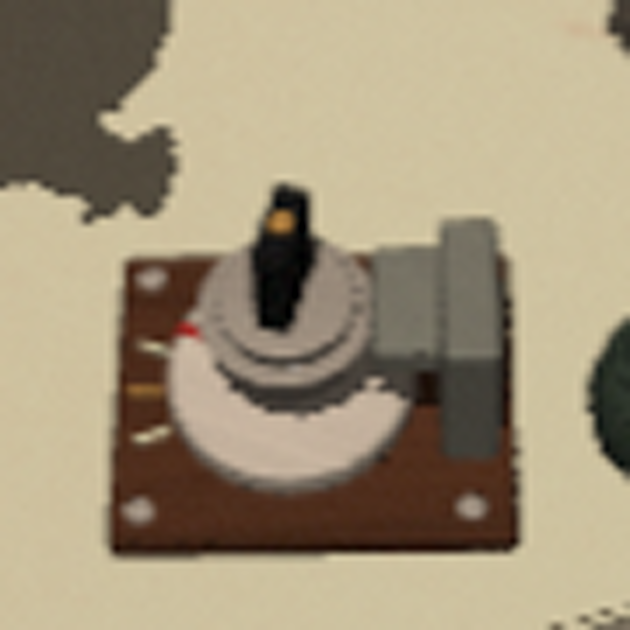

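View pics/t11.png

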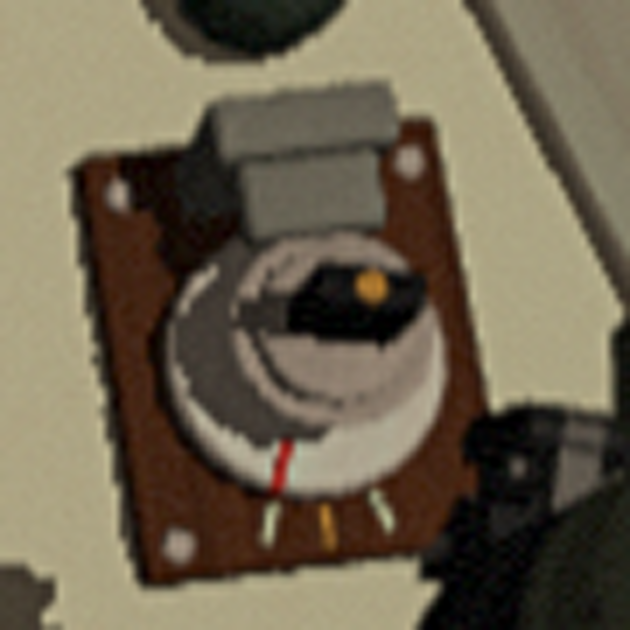

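View pics/last_top.png

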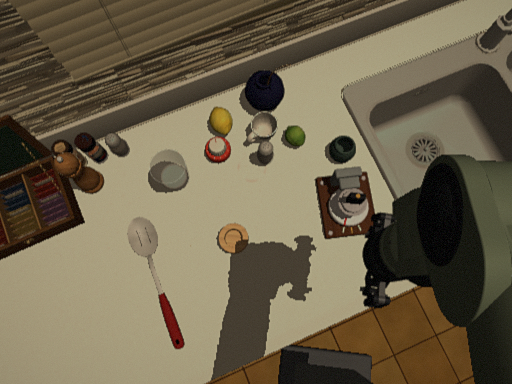

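Dot positions favour home height over riding height in both views, the wheel turned with the cone, and the bystanders are unmoved. Handing in.

```bash
python3 - <<'E'
from station import robot
print(robot.close_job())
E
```

```text
the job is handed in; nothing more can be done
None
```

The cone is seated in the mill cup, both rocking turns are done, and the job was handed in at about 20 s of the 67 s allowed.

**Seating:** I saw the slots in the wrist image before placing the cone, so I lowered it with the key already lined up with them. It dropped in without any search turning. The tool sat about 5 mm below the height at which the key would ride on top, and held that height through both turns. My highest reading while pressing was about 7 N, roughly 10 N of actual push allowing for the weight offset, well under the 20 N limit.

**Rocking:** Turning anticlockwise took the pointer to about +22°, and clockwise to about −22.7°. The white marks are at ±20°, so it went 1 to 3° past each one. The wheel followed the cone with about 15° of play, which shows the key was engaged.

**After letting go:**
- **Cone:** It stands upright. Its brass dot is within a pixel of where it should be when home. That test is weak in the top view, because home and riding differ by under a pixel there. The height of the tool and the turning wheel are the stronger evidence.
- **Pointer:** It stayed at about −22.5° in the top and wrist views. The side view read −24.6°, from only a few pixels.
- **Surroundings:** The other things look unmoved in the top view, and the gripper was clear of everything.

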